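# Scrape the broken tile off the step into the tub

## Task

Take the scraper block by its orange handle and use it to wipe all four broken tile chips off the white step, over the step's open end into the grey tub. Push the chips only with the scraper, not with the fingers, then stand the scraper upright back inside the steel soap dish and let go. Leave the white cup and the turquoise bottle where they stand.

Things in the scene. Friction and masses are not known exactly. Their poses are not given: they have to be found in the camera images.
- step: Raised white tiled step, fixed, 200 (x) x 320 (y) x 60 mm high; origin: centre of its underside. Flat top 60 mm above the work surface. Kerbs 10 mm wide, 12 mm higher than the top, line both long edges (180 mm clear between them). Both ends (y = -160, +160 mm) are open: the tub is at one, the dish at the other, which varies. The chips lie within 115 mm of its middle along y.
- tub: Grey plastic open tub, fixed, 220 (x) x 160 (y) x 50 mm high, walls and floor 4 mm; origin at the centre of its underside, axes parallel to the step's. It stands square against one open end of the step, with a gap of 3 mm; its rim is 10 mm lower than the step's top.
- dish: Steel soap dish, fixed, a shallow tray 180 (x) x 95 (y) x 14 mm high, walls and floor 4 mm; origin at the centre of its underside, axes parallel to the step's. It stands beyond the step's other open end, about 35 mm from it, and the scraper starts in it.
- scraper: Loose scraper block, 150 to 310 g: a blue block 140 (x) x 36 (y) x 30 mm high with a black rubber sole; on its middle an orange handle 60 (x) x 24 (y) mm rising from 30 to 96 mm above the underside. Origin: centre of the underside, z up. Grip the handle across its 24 mm (y). It starts upright in the dish, x axis within 0.1 rad of the dish's.
- chip0: Loose terracotta tile chip, 60 (x) x 30 (y) x 9 mm thick, about 35 g, lying flat on the step at any yaw; origin at the centre of its underside.
- chip1: Loose terracotta tile chip, 60 (x) x 30 (y) x 9 mm thick, about 35 g, lying flat on the step at any yaw; origin at the centre of its underside.
- chip2: Loose terracotta tile chip, 60 (x) x 30 (y) x 9 mm thick, about 35 g, lying flat on the step at any yaw; origin at the centre of its underside.
- chip3: Loose terracotta tile chip, 60 (x) x 30 (y) x 9 mm thick, about 35 g, lying flat on the step at any yaw; origin at the centre of its underside.
- cup: White ceramic toothbrush cup, loose, 76 mm across, 100 mm high; origin at the centre of its underside. Leave alone.
- bottle: Closed turquoise squeeze bottle, loose, 60 mm across, 180 mm high; origin at the centre of its underside. Leave alone.
There are look-alikes about, which are no part of the job. There is more than one size of the scraper; the job needs the middle-sized.

How it is judged:
By the outcome, as a careful person would: the job done as asked, in the order asked, and still so for the second after the job is handed in, with the robot touching nothing.
It also fails if it takes over 64 s, if anything falls off the work surface, if the arm or the gripper's body presses on something with over 40 N, if the wrist force passes 120 N, or if a joint passes its speed limit or range.

## Robot

A 6-joint arm with a two-finger parallel gripper is mounted at the origin on the work surface. World frame = base frame: x ahead of the robot, y to its left, z up, the work surface at z = 0. Lengths are in m, angles in rad, forces in N, time in s.
With the tool pointing down it reaches from about 0.35 to 0.85 m from the base axis. Payload 8.1 kg.
Tool frame: the origin (TCP) lies at the very end of the fingers, on their centre line; the grasp point (between the pads) lies 19 mm behind it; z points along the fingers, y is the line along which they close (so a half turn about z gives the same grasp; the last joint's range is limited). The gripper opens to 93 mm and grips with 3 to 60 N. Pads are 15 mm wide; open, the fingers measure 128 mm over their backs; the gripper's body (75 mm by 188 mm) begins 65 mm behind the grasp point.
Start: joints at [-1.243, 0.13, 1.488, -0, 1.523, -0.085], TCP at [0.241, -0.55, 0.219] pointing down, gripper open.
Joint ranges: [-2.96, 2.96], [-0.89, 2.26], [0.02, 2.5], [-1.34, 4.48], [0, 2.73], [-2.66, 2.66]. Speed limits (rad/s): [2.39, 2.39, 2.79, 3.14, 3.14, 3.14].

## Interface

Orientations are given as a rotation vector (axis times angle).
In Python, from plant import robot gives the robot as it stands.
- The arm moves only by the tool play_rows, never from a script. Its argument "deltas" is one flat list of numbers, 5 for each row, row after row: the shift along the tool's x, y, z in mm, then the turn about the tool's z in degrees, then the finger opening in mm, from 0 to 93. A call has 1 to 10 rows; each row shifts and turns the commanded pose from where the row before left it, along the tool's axes as they then stand; what a row does not reach is not made up. A row lasts 1/12 s, in which the tool goes at most 41.7 mm and 7.16 degrees, less where a joint would pass 70% of its speed; a pose out of reach is approached as far as the arm can. A call with a gripper value outside its range is refused whole. The fingers move at their own pace and stop on an object; "newtons" is the grip in N (left out, the last holds). Time passes only in rows, so rows that do not move let the fingers close. It gives the time, the measured TCP pose, the force, the opening and the grip force at its end, in the units of the state.
- robot.read_state(): the state, without advancing time (a new reading comes with each control period).
- robot.read_camera(name): name is "scene" or "top"; returns a dict with "pixels" (400x640x3 uint8, blue, green, red), "mtx" (3x3 intrinsics, pixels), "D" ([k1, k2, p1, p2, k3] as OpenCV has them; the pictures are not rectified), "eye" and "rotation" of the camera in the world. Camera axes: x right, y up, looking along -z (the intrinsics and any distortion apply to the point x, -y, -z); pixel columns grow to the right and rows downward; lengths in m; the calibration is good to about 2 mm. A picture is of the moment at which its call begins. There is no depth.
- robot.close_job(): hands the job in; it is judged then, once.
The state is a dict: "t": time; "q": joint angles; "dq": joint speeds; "joint_torque": joint torques, N m; "tool_pos": TCP position; "orientation": TCP orientation; "force": force on the tool from outside, world axes, zero at the start; "wrist_torque": the same for the moment, N m; "opening": finger opening in m; "gripper_force": force on a finger pad.
Only numpy, scipy, OpenCV 4.12 (cv2) and the standard library are available. Lean on these libraries where they do the work, as an engineer would, in place of code of your own. Each camera call takes 0.05 s, during which the arm holds its last target. There are 200 camera calls.

## Working session

There is one attempt and no reset: what is moved stays moved. The work goes in short steps, Python scripts to look and compute and a tool call to move; the robot and the scene stay as the last step left them, time stands still between calls to the robot, and variables do not carry over. Pictures are saved under pics/ and viewed, at most 11 in all, crops included, and the job is handed in when it is done.

Besides the shell and the picture viewer there is one more tool, called after "Emit:" by a JSON object that holds its "method" and its "body". play_rows: Moves the arm, as the interface text tells. Its arguments: {"type":"object","properties":{"deltas":{"type":"array"},"newtons":{"type":"number"}},"required":["deltas"]}

```bash
ls; mkdir -p pics; cat > h.py <<'E'
import numpy as np, cv2
from plant import robot
def shot(n):
    c=robot.read_camera(n); return c
def ray(c,uv):
    uv=np.array(uv,float).reshape(-1,1,2)
    p=cv2.undistortPoints(uv,np.array(c["mtx"]),np.array(c["D"])).reshape(-1,2)
    d=np.c_[p[:,0],-p[:,1],-np.ones(len(p))]@np.array(c["rotation"]).T
    return np.array(c["eye"]),d
def plane(c,uv,z):
    e,d=ray(c,uv); return e+d*((z-e[2])/d[:,2])[:,None]
def proj(c,P):
    q=(np.atleast_2d(P)-c["eye"])@np.array(c["rotation"]); q=q*[1,-1,-1]
    return cv2.projectPoints(q,np.zeros(3),np.zeros(3),np.array(c["mtx"]),np.array(c["D"]))[0].reshape(-1,2)
E
python3 - <<'E'
from h import *
import pickle
for n in("scene","top"):
    c=shot(n); cv2.imwrite(f"pics/{n}0.png",c["pixels"]); pickle.dump(c,open(n+"0.pkl","wb")); print(n,c["eye"],np.array(c["rotation"]).round(3).tolist(),c["mtx"],c["D"])
s=robot.read_state();print(s)
E
```

```text
pics
scene [ 1.05881371 -0.38444459  1.09095174] [0.581, 0.228, 0.701] [[488.17035785   0.         310.81956288]
 [  0.         488.17035785 205.7312156 ]
 [  0.           0.           1.        ]] [-0.1518534  0.         0.         0.         0.       ]
top [0.42407934 0.13297942 1.1388909 ] [0.096, -0.102, -1.565] [[384.88499991   0.         319.0564124 ]
 [  0.         384.88499991 198.87645028]
 [  0.           0.           1.        ]] [-0.0811476  0.         0.         0.         0.       ]
{'t': 0.1, 'q': array([-1.24338457e+00,  1.31125118e-01,  1.48917604e+00,  6.71133740e-07,
        1.52298473e+00, -8.54018091e-02]), 'dq': array([ 7.17980192e-04, -2.96721436e-03, -1.55794234e-03,  1.56612571e-03,
        1.25697948e-05,  2.50416740e-04]), 'joint_torque': array([ 1.02953421e-03, -5.61343074e+01, -4.93094194e+01,  7.71120843e-02,
        2.91671633e-02, -5.83724864e-05]), 'tool_pos': array([ 0.24056629, -0.54909915,  0.21766565]), 'orientation': array([-3.07326282e+00, -6.43506909e-01,  3.19839052e-04]), 'force': array([-0.21349903,  0.10570191,  0.16217608]), 'wrist_torque': array([0.01774833, 0.00349705, 0.05315854]), 'gripper_force': 0.0, 'opening': 0.09305023859553946}
```

Rotation is a rotation vector; I'll convert it.

```bash
sed -i 's/np.array(c\["rotation"\])/R(c)/g; s/^def shot/def R(c): return cv2.Rodrigues(np.array(c["rotation"],float))[0]\ndef shot/' h.py; cat h.py|head -20
```

```text
import numpy as np, cv2
from plant import robot
def R(c): return cv2.Rodrigues(np.array(c["rotation"],float))[0]
def shot(n):
    c=robot.read_camera(n); return c
def ray(c,uv):
    uv=np.array(uv,float).reshape(-1,1,2)
    p=cv2.undistortPoints(uv,np.array(c["mtx"]),np.array(c["D"])).reshape(-1,2)
    d=np.c_[p[:,0],-p[:,1],-np.ones(len(p))]@R(c).T
    return np.array(c["eye"]),d
def plane(c,uv,z):
    e,d=ray(c,uv); return e+d*((z-e[2])/d[:,2])[:,None]
def proj(c,P):
    q=(np.atleast_2d(P)-c["eye"])@R(c); q=q*[1,-1,-1]
    return cv2.projectPoints(q,np.zeros(3),np.zeros(3),np.array(c["mtx"]),np.array(c["D"]))[0].reshape(-1,2)
```

View pics/top0.png

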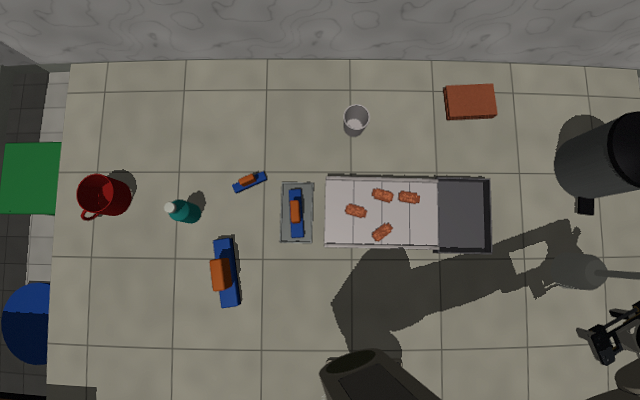

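View pics/scene0.png

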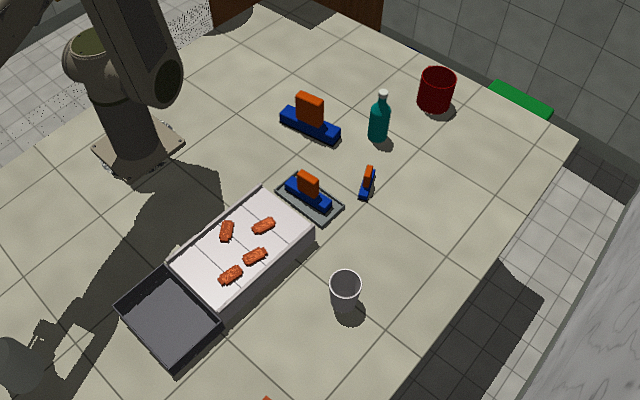

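Top view: the large scraper is at (225,272), the small one at (250,181), and one of intermediate size sits inside the dish at (297,212). The dish one fits ("starts in the dish", middle-sized). Chips are at (383,195), (409,197), (356,211) and (382,232). The tub is at the right end (465,214), the cup at (356,120) and the bottle at (183,211). I'll measure and make a crop to confirm.

```bash
cat > m.py <<'E'
from h import *
def masks(c):
    h=cv2.cvtColor(c["pixels"],cv2.COLOR_BGR2HSV)
    return cv2.inRange(h,(4,130,70),(22,255,255)),cv2.inRange(h,(105,120,40),(130,255,255))
def blobs(m,a=30):
    return [k for k in cv2.findContours(m,0,2)[0] if cv2.contourArea(k)>a]
E
python3 - <<'E'
from m import *
import pickle
for n in("top","scene"):
    c=pickle.load(open(n+"0.pkl","rb")); o,b=masks(c)
    for name,m,z in(("or",o,None),("bl",b,.034)):
        for k in blobs(m):
            u=cv2.minAreaRect(k)[0]
            if n=="top" and 325<u[0]<440 and 175<u[1]<250: zz=.069
            elif name=="or": zz=.1
            else: zz=z
            P=plane(c,k.reshape(-1,2),zz)[:,:2]
            r=cv2.minAreaRect((P*1000).astype(np.float32))
            print(n,name,np.round(u),"z",zz,"ctr",np.round(r[0],1),"size",np.round(r[1],1),"ang",round(r[2],1))
# edges from top of step kerbs, dish rim, tub rim
c=pickle.load(open("top0.pkl","rb"))
im=cv2.resize(c["pixels"][160:265,270:500],None,fx=3.4,fy=3.4,interpolation=cv2.INTER_CUBIC)
cv2.imwrite("pics/crop0.png",im)
print(proj(c,[[.4,.13,0]]))
E
```

```text
top or [217. 275.] z 0.1 ctr [350.4 401.9] size [83. 33.] ang 8.1
top or [382. 231.] z 0.069 ctr [468.9 -45.3] size [27.4 57.4] ang 37.4
top or [356. 210.] z 0.069 ctr [527.4  27. ] size [57.3 28.6] ang 74.1
top or [295. 211.] z 0.1 ctr [522.1 195.5] size [60.5 22.5] ang 4.3
top or [409. 197.] z 0.069 ctr [ 565.9 -124.3] size [58.9 29.1] ang 80.8
top or [382. 195.] z 0.069 ctr [571.6 -48.1] size [57.4 28.4] ang 76.1
top or [246. 180.] z 0.1 ctr [608.2 329.1] size [21.4 41.6] ang 27.2
top or [470. 101.] z 0.1 ctr [ 840.5 -304.3] size [101.5 148.1] ang 4.6
top bl [ 24. 323.] z 0.034 ctr [192.1 999.7] size [237.2 155.1] ang 0.2
top bl [225. 272.] z 0.034 ctr [352.8 394.6] size [193.8  49.9] ang 8.8
top bl [296. 213.] z 0.034 ctr [523.5 195.6] size [139.9  35.5] ang 3.9
top bl [249. 182.] z 0.034 ctr [613.7 333.4] size [ 27.7 100.5] ang 25.0
scene or [230. 275.] z 0.1 ctr [ 582.2 -135. ] size [56.9 28.5] ang 79.9
scene or [254. 255.] z 0.1 ctr [587.6 -62.2] size [56.7 28.9] ang 74.1
scene or [226. 230.] z 0.1 ctr [487.1 -58.5] size [29.5 57.6] ang 37.0
scene or [263. 225.] z 0.1 ctr [544.3  11.2] size [56.4 28. ] ang 73.1
scene or [307. 177.] z 0.1 ctr [525.6 190.2] size [57.4 29.3] ang 4.1
scene or [368. 171.] z 0.1 ctr [631.7 311.9] size [16.5 43.1] ang 26.6
scene or [309.  98.] z 0.1 ctr [330.6 417.1] size [83.8 35.7] ang 10.1
scene bl [308. 194.] z 0.034 ctr [528.6 188.3] size [145.6  45.8] ang 3.9
scene bl [366. 183.] z 0.034 ctr [625.8 321.2] size [ 26.1 108.9] ang 24.6
scene bl [309. 124.] z 0.034 ctr [357.9 386.4] size [205.3  72.3] ang 8.2
[[318.46446357 255.79903743]]
```

View pics/crop0.png

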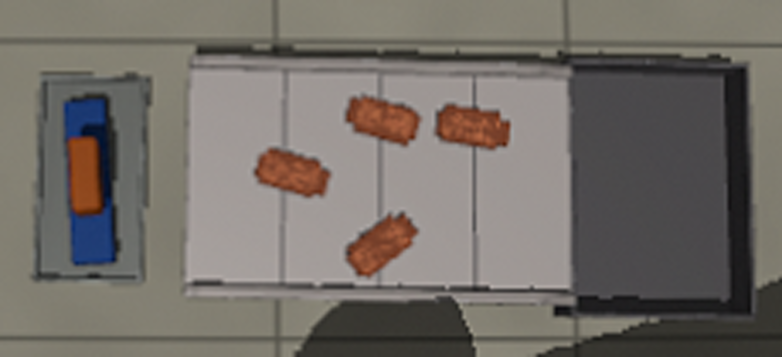

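The crop confirms the middle scraper (140 x 36 mm measured) in the dish at crop (85,180), with the step right of it from (187,57) to (572,302) and the tub beyond.

```bash
python3 - <<'E'
from m import *
import pickle
c=pickle.load(open("top0.pkl","rb"))
f=lambda p,z:(plane(c,np.array(p)/3.4+[270-.35,160-.35],z)[:,:2]*1000)
S=f([(190,57),(570,66),(572,302),(185,293)],.072)
D=f([(42,74),(151,78),(143,282),(35,277)],.014)
T=f([(750,62),(752,314)],.05)
for n,a in(("step",S),("dish",D),("tub",T)):
    print(n,a.round(1).tolist(),a.mean(0).round(1))
    r=cv2.minAreaRect(a.astype(np.float32)) if len(a)>2 else None; print(r)
from scipy.spatial.transform import Rotation as Q
s=robot.read_state(); print(Q.from_rotvec(s["orientation"]).as_matrix().round(4))
E
```

```text
step [[623.0, 111.0], [617.1, -206.4], [421.5, -201.5], [428.8, 114.9]] [522.6 -45.5]
((522.4417114257812, -45.77098083496094), (317.51751708984375, 195.6625518798828), 88.87307739257812)
dish [[618.3, 238.9], [615.1, 143.8], [438.3, 149.8], [442.2, 242.3]] [528.5 193.7]
((528.3130493164062, 194.3173065185547), (95.11941528320312, 176.849609375), 88.0725326538086)
tub [[625.8, -371.8], [410.7, -362.7]] [ 518.2 -367.2]
None
[[ 9.160e-01  4.012e-01 -5.000e-04]
 [ 4.012e-01 -9.160e-01  1.600e-03]
 [ 1.000e-04 -1.700e-03 -1.000e+00]]
```

Step: centre (522.5, -45.6), yaw -1.15°, tub at -y. Scraper: (522.5, 195.5), yaw +4.1°. Starting the move towards it.

Emit:
{"method": "play_rows", "body": {"deltas": [0, 0, 0, 6.5, 93, 0, 0, 0, 6.5, 93, 0, 0, 0, 6.5, 93, 13, -28, 0, 0, 93, 13, -28, 0, 0, 93, 13, -28, 0, 0, 93, 13, -28, 0, 0, 93, 13, -28, 0, 0, 93, 13, -28, 0, 0, 93, 13, -28, 0, 0, 93]}}

```text
t: 0.93
tool_pos: [0.3174, -0.3459, 0.2181]
orientation: [-3.139, -0.113, 0.001]
force: [1.1, -0.1, -0.2]
opening: 0.093
gripper_force: 0.0
```

Emit:
{"method": "play_rows", "body": {"deltas": [13, -28, 0, 0, 93, 13, -28, 0, 0, 93, 13, -28, 0, 0, 93, 13, -28, 0, 0, 93, 13, -28, 0, 0, 93, 13, -28, 0, 0, 93, 13, -28, 0, 0, 93, 13, -28, 0, 0, 93, 13, -28, 0, 0, 93, 13, -28, 0, 0, 93]}}

```text
t: 1.77
tool_pos: [0.4267, -0.0573, 0.2184]
orientation: [-3.139, -0.114, 0.0]
force: [0.6, -0.4, 0.1]
opening: 0.093
gripper_force: 0.0
```

Emit:
{"method": "play_rows", "body": {"deltas": [13, -28, 0, 0, 93, 13, -28, 0, 0, 93, 13, -28, 0, 0, 93, 13, -28, 0, 0, 93, 13, -28, 0, 0, 93, 13, -28, 0, 0, 93, 13, -28, 0, 0, 93, 13, -28, 0, 0, 93, 0, 0, 0, 0, 93, 0, 0, 0, 0, 93]}}

```text
t: 2.6
tool_pos: [0.5138, 0.1733, 0.2177]
orientation: [3.139, 0.118, -0.003]
force: [-0.7, -1.4, -0.1]
opening: 0.093
gripper_force: 0.0
```

```bash
cat > rel.py <<'E'
import sys
from h import *
from scipy.spatial.transform import Rotation as Q
def rel(x,y,yaw):
    "tool-axis shift (mm) and turn (deg) from now to world x,y (mm), yaw (deg)"
    s=robot.read_state(); M=Q.from_rotvec(s["orientation"]).as_matrix()
    d=np.array([x,y,1000*s["tool_pos"][2]])-1000*s["tool_pos"]
    psi=np.degrees(np.arctan2(M[1,0],M[0,0]))
    print("t",round(s["t"],2),"tcp",(s["tool_pos"]*1000).round(1),"yaw",psi.round(2),"shift",(M.T@d).round(1),"turn",round(psi-yaw,2),"F",s["force"].round(1),"op",round(s["opening"]*1000,1),"gf",round(s["gripper_force"],1),"tilt z",M[:,2].round(3))
if len(sys.argv)==4: rel(*map(float,sys.argv[1:]))
E
python3 rel.py 522.5 195.5 4.1
```

```text
t 2.6 tcp [513.8 173.3 217.7] yaw 4.3 shift [ 10.3 -21.5  -0. ] turn 0.2 F [-0.7 -1.4 -0.1] op 93.0 gf 0.0 tilt z [-0.002 -0.    -1.   ]
```

Emit:
{"method": "play_rows", "body": {"deltas": [5, -11, 0, 0, 93, 5, -11, 0, 0, 93, 0, 0, 28, 0, 93, 0, 0, 28, 0, 93, 0, 0, 28, 0, 93, 0, 0, 28, 0, 93, 0, 0, 28, 0, 93, 0, 0, 27, 0, 93, 0, 0, 0, 0, 93, 0, 0, 0, 0, 93]}}

```text
t: 3.43
tool_pos: [0.5212, 0.1943, 0.0504]
orientation: [3.139, 0.113, -0.006]
force: [-1.0, 0.1, 0.4]
opening: 0.0932
gripper_force: 0.0
```

```bash
python3 rel.py 522.5 195.5 4.1; python3 - <<'E'
from m import *
c=shot("scene"); cv2.imwrite("pics/s1.png",cv2.resize(c["pixels"][80:260,200:440],None,fx=3,fy=3))
E
```

```text
t 3.43 tcp [521.2 194.3  50.4] yaw 4.11 shift [ 1.4 -1.1 -0. ] turn 0.01 F [-1.   0.1  0.4] op 93.2 gf 0.0 tilt z [-0.004 -0.001 -1.   ]
```

View pics/s1.png

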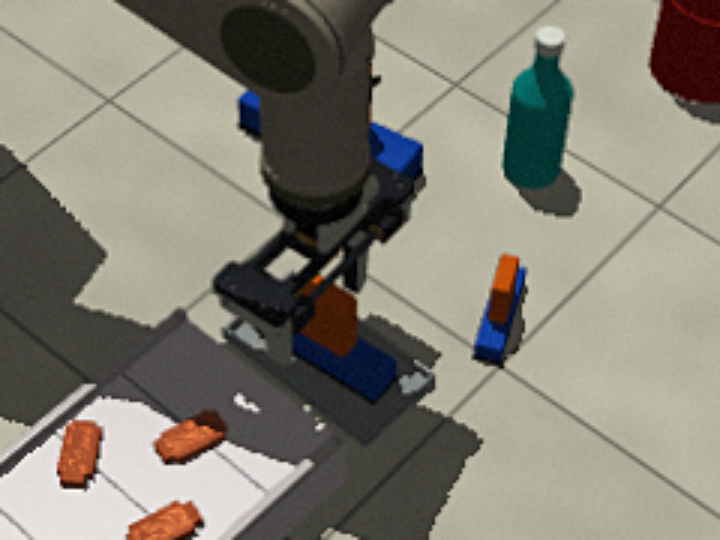

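The fingers straddle the orange handle at about (330,315) in the crop, one on each side, and clear the step. Closing.

Emit:
{"method": "play_rows", "body": {"deltas": [1, -1, 0, 0, 15, 0, 0, 0, 0, 15, 0, 0, 0, 0, 15, 0, 0, 0, 0, 15, 0, 0, 0, 0, 15, 0, 0, 0, 0, 15, 0, 0, 0, 0, 15, 0, 0, 0, 0, 15, 0, 0, 0, 0, 15, 0, 0, 0, 0, 15], "newtons": 50}}

```text
t: 4.32
tool_pos: [0.5234, 0.1958, 0.0515]
orientation: [3.139, 0.114, -0.0]
force: [-0.7, -0.7, 0.1]
opening: 0.0307
gripper_force: 0.0
```

Emit:
{"method": "play_rows", "body": {"deltas": [0, 0, 0, 0, 15, 0, 0, 0, 0, 15]}}

```text
t: 4.48
tool_pos: [0.5234, 0.1958, 0.0515]
orientation: [3.139, 0.114, -0.0]
force: [0.7, -0.5, -0.7]
opening: 0.0235
gripper_force: 50.0
```

Emit:
{"method": "play_rows", "body": {"deltas": [0, 0, -5, 0, 15, 0, 0, -15, 0, 15, 0, 0, -20, 0, 15, 0, 0, -20, 0, 15, 0, 0, -20, 0, 15, 0, 0, -14, 0, 15, 0, 0, 0, 2.6, 15, 0, 0, 0, 2.6, 15, 0, 0, 0, 0, 15, 0, 0, 0, 0, 15]}}

```text
t: 5.32
tool_pos: [0.5233, 0.1958, 0.1456]
orientation: [3.141, -0.027, -0.001]
force: [0.5, -0.2, -1.7]
opening: 0.0241
gripper_force: 50.0
```

```bash
python3 rel.py 519 90 -1.15
```

```text
t 5.32 tcp [523.3 195.8 145.6] yaw -0.97 shift [ -2.5 105.8   0. ] turn 0.18 F [ 0.5 -0.2 -1.7] op 24.1 gf 50.0 tilt z [-0. -0. -1.]
```

Emit:
{"method": "play_rows", "body": {"deltas": [-1, 16, 0, 0, 15, -1, 20, 0, 0, 15, 0, 20, 0, 0, 15, 0, 20, 0, 0, 15, 0, 20, 0, 0, 15, 0, 10, 0, 0, 15, 0, 0, 12, 0, 15, 0, 0, 12, 0, 15, 0, 0, 8, 0, 15, 0, 0, 3, 0, 15]}}

```text
t: 6.15
tool_pos: [0.5177, 0.0907, 0.1076]
orientation: [-3.141, 0.027, 0.007]
force: [-5.5, 0.4, 9.2]
opening: 0.0237
gripper_force: 50.0
```

Emit:
{"method": "play_rows", "body": {"deltas": [0, 0, 1, 0, 15, 0, 0, 1, 0, 15, 0, 0, 0, 0, 15]}}

```text
t: 6.4
tool_pos: [0.5195, 0.0904, 0.1084]
orientation: [-3.141, 0.027, 0.0]
force: [0.6, -0.1, -1.0]
opening: 0.0235
gripper_force: 50.0
```

```bash
python3 rel.py 519 90 -1.15; python3 - <<'E'
from m import *
c=shot("scene"); cv2.imwrite("pics/s2.png",cv2.resize(c["pixels"][100:320,150:410],None,fx=2.7,fy=2.7))
E
```

```text
t 6.4 tcp [519.5  90.4 108.4] yaw -1.0 shift [-0.5  0.4  0. ] turn 0.15 F [ 0.6 -0.1 -1. ] op 23.5 gf 50.0 tilt z [-0.  0. -1.]
```

View pics/s2.png

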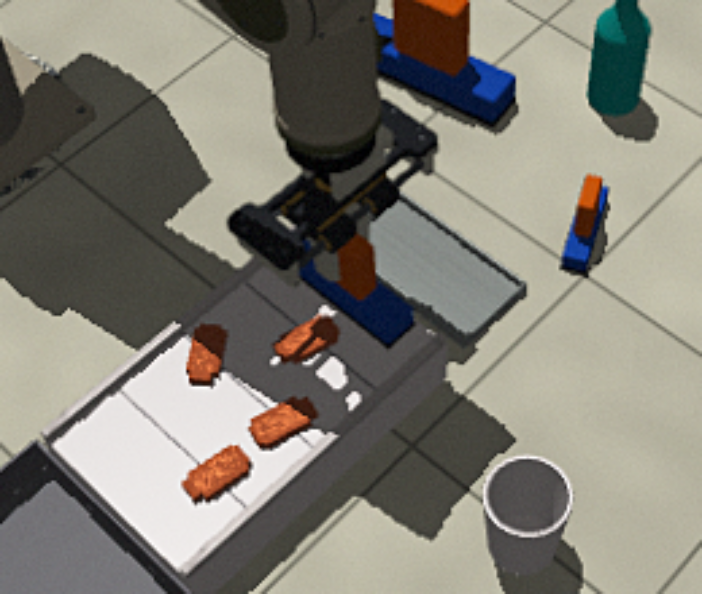

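The scraper stands behind all four chips, between the kerbs. Pressing lightly and starting the wipe.

Emit:
{"method": "play_rows", "body": {"deltas": [0, 0, 0.5, 0, 15, 0, 0, 0.5, 0, 15, 0, 0, 0, 0, 15]}}

```text
t: 6.7
tool_pos: [0.5197, 0.0899, 0.1078]
orientation: [-3.141, 0.029, -0.0]
force: [-1.0, 1.1, -2.3]
opening: 0.0239
gripper_force: 50.0
```

Emit:
{"method": "play_rows", "body": {"deltas": [0, 4, 0, 0, 15, 0, 6, 0, 0, 15, 0, 8, 0, 0, 15, 0, 8, 0, 0, 15, 0, 8, 0, 0, 15, 0, 8, 0, 0, 15, 0, 8, 0, 0, 15, 0, 8, 0, 0, 15, 0, 8, 0, 0, 15, 0, 6, 0, 0, 15]}}

```text
t: 7.53
tool_pos: [0.5182, 0.0168, 0.1076]
orientation: [3.141, -0.029, -0.0]
force: [-0.2, 0.7, -1.2]
opening: 0.024
gripper_force: 50.0
```

```bash
python3 rel.py 518 20 -1.15
```

```text
t 7.53 tcp [518.2  16.8 107.6] yaw -1.07 shift [-0.3 -3.2 -0. ] turn 0.08 F [-0.2  0.7 -1.2] op 24.0 gf 50.0 tilt z [-0. -0. -1.]
```

Emit:
{"method": "play_rows", "body": {"deltas": [0, 4, 0.4, 0, 15, 0, 8, 0.4, 0, 15, 0, 8, 0, 0, 15, 0, 8, 0, 0, 15, 0, 8, 0, 0, 15, 0, 8, 0, 0, 15, 0, 8, 0, 0, 15, 0, 8, 0, 0, 15, 0, 8, 0, 0, 15, 0, 8, 0, 0, 15]}}

```text
t: 8.37
tool_pos: [0.5172, -0.0587, 0.1074]
orientation: [-3.141, 0.029, -0.002]
force: [-0.1, 4.0, 5.7]
opening: 0.0236
gripper_force: 50.0
```

```bash
python3 rel.py 518 20 -1.15; python3 - <<'E'
from m import *
c=shot("scene"); cv2.imwrite("pics/s3.png",cv2.resize(c["pixels"][140:380,100:360],None,fx=2.4,fy=2.4))
E
```

```text
t 8.37 tcp [517.2 -58.7 107.4] yaw -1.05 shift [ -0.7 -78.7   0. ] turn 0.1 F [-0.1  4.   5.7] op 23.6 gf 50.0 tilt z [ 0.001  0.    -1.   ]
```

View pics/s3.png

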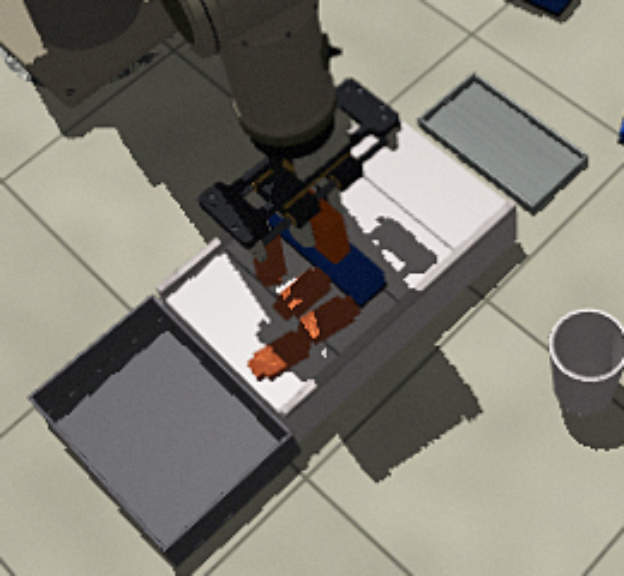

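All four chips are ahead of the blade, with light contact of about 6 N. Continuing.

Emit:
{"method": "play_rows", "body": {"deltas": [0, 4, 0, 0, 15, 0, 8, 0, 0, 15, 0, 8, 0, 0, 15, 0, 8, 0, 0, 15, 0, 8, 0, 0, 15, 0, 8, 0, 0, 15, 0, 8, 0, 0, 15, 0, 8, 0, 0, 15, 0, 8, 0, 0, 15, 0, 8, 0, 0, 15]}}

```text
t: 9.25
tool_pos: [0.5157, -0.1347, 0.1075]
orientation: [-3.141, 0.029, -0.001]
force: [0.5, 3.2, 6.5]
opening: 0.0236
gripper_force: 50.0
```

```bash
python3 rel.py 515 -213 -1.15; python3 - <<'E'
from m import *
c=shot("scene"); cv2.imwrite("pics/s4.png",cv2.resize(c["pixels"][140:380,100:360],None,fx=2.4,fy=2.4))
E
```

```text
t 9.25 tcp [ 515.7 -134.7  107.5] yaw -1.04 shift [ 0.7 78.3 -0. ] turn 0.11 F [0.5 3.2 6.5] op 23.6 gf 50.0 tilt z [ 0.001  0.    -1.   ]
```

View pics/s4.png

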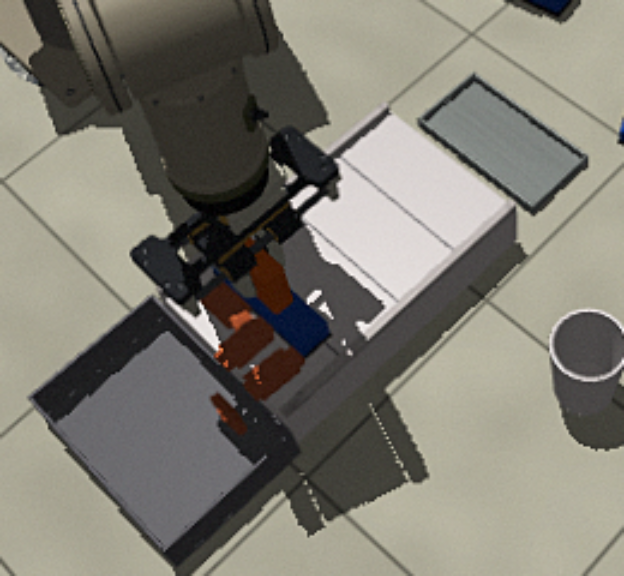

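One chip has dropped into the tub at crop (225,410); three are in front of the blade. Continuing over the edge.

Emit:
{"method": "play_rows", "body": {"deltas": [0, 4, 0, 0, 15, 0, 8, 0, 0, 15, 0, 8, 0, 0, 15, 0, 8, 0, 0, 15, 0, 8, 0, 0, 15, 0, 8, 0, 0, 15, 0, 8, 0, 0, 15, 0, 8, 0, 0, 15, 0, 8, 0, 0, 15, 0, 8, 0, 0, 15]}}

```text
t: 10.13
tool_pos: [0.5162, -0.2117, 0.1104]
orientation: [3.139, -0.028, 0.008]
force: [-2.4, 2.7, 22.0]
opening: 0.0236
gripper_force: 50.0
```

Emit:
{"method": "play_rows", "body": {"deltas": [0, 6, 0, 0, 15, 0, 6, 0, 0, 15, 0, 2, 0, 0, 15, 0, 0, 0, 0, 15, 0, 0, 0, 0, 15]}}

```text
t: 10.55
tool_pos: [0.5159, -0.2272, 0.1106]
orientation: [3.136, -0.03, 0.009]
force: [-1.5, -1.9, 17.6]
opening: 0.0236
gripper_force: 50.0
```

```bash
python3 rel.py 515 -213 -1.15; python3 - <<'E'
from m import *
c=shot("scene"); cv2.imwrite("pics/s5.png",cv2.resize(c["pixels"][140:380,100:360],None,fx=2.4,fy=2.4))
E
```

```text
t 10.55 tcp [ 515.9 -227.2  110.6] yaw -1.08 shift [ -1.2 -14.2  -0.1] turn 0.07 F [-1.5 -1.9 17.6] op 23.6 gf 50.0 tilt z [ 0.006 -0.005 -1.   ]
```

View pics/s5.png

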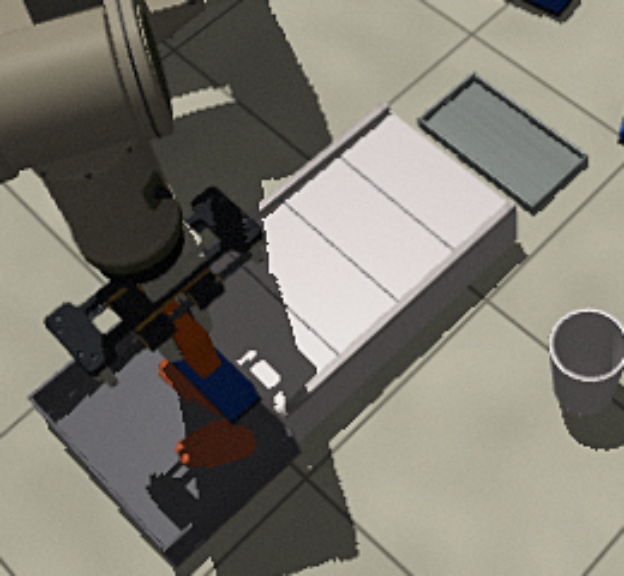

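The blade rides on something (17.6 N, 3 mm raised): a chip end seems to be under the sole at crop (170,380). Lifting and looking.

Emit:
{"method": "play_rows", "body": {"deltas": [0, 0, -5, 0, 15, 0, 0, -15, 0, 15, 0, 0, -20, 0, 15, 0, -20, -20, 0, 15, 0, -20, 0, 0, 15, 0, -20, 0, 0, 15, 0, -20, 0, 0, 15, 0, -20, 0, 0, 15, 0, -10, 0, 0, 15, 0, 0, 0, 0, 15]}}

```text
t: 11.43
tool_pos: [0.5153, -0.1126, 0.1661]
orientation: [-3.141, 0.026, 0.002]
force: [0.7, -0.2, -2.1]
opening: 0.0237
gripper_force: 50.0
```

```bash
python3 rel.py 515 -150 -1.15; python3 - <<'E'
from m import *
c=shot("scene"); a=cv2.resize(c["pixels"][180:380,100:320],None,fx=1.8,fy=1.8)
t=shot("top"); b=cv2.resize(t["pixels"][160:265,380:500],None,fx=3.3,fy=3.3)
im=np.zeros((360,396+396,3),np.uint8); im[:,:396]=a[:360,:396]; im[:346,396:]=b[:346,:396]; cv2.imwrite("pics/s6.png",cv2.convertScaleAbs(im,alpha=1.5))
E
```

```text
t 11.43 tcp [ 515.3 -112.6  166.1] yaw -0.93 shift [ 0.3 37.4 -0. ] turn 0.22 F [ 0.7 -0.2 -2.1] op 23.7 gf 50.0 tilt z [-0.001  0.001 -1.   ]
```

View pics/s6.png

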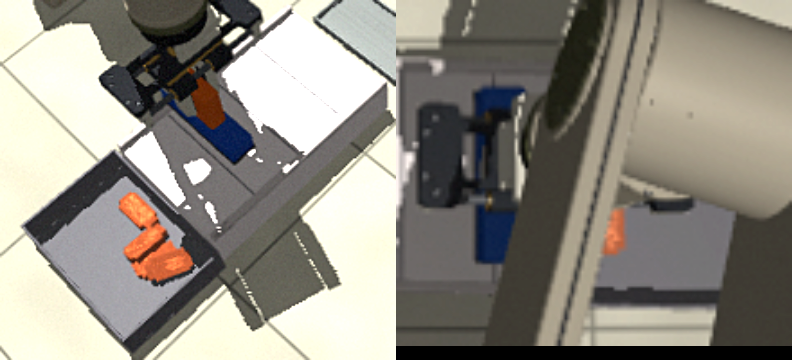

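The step is clear and the chips lie in the tub around crop (138,208), (146,243) and (165,262); I'll count them once the arm is away. Returning the scraper to the dish.

Emit:
{"method": "play_rows", "body": {"deltas": [0, -14, 0, 0, 15, 1, -28, 0, 0, 15, 1, -32, 0, 0, 15, 1, -34, 0, 0, 15, 1, -34, 0, 0, 15, 1, -34, 0, 0, 15, 1, -34, 0, 0, 15, 1, -34, 0, 0, 15, 1, -34, 0, 0, 15, 0, -20, 0, 0, 15]}}

```text
t: 12.37
tool_pos: [0.5297, 0.1855, 0.1667]
orientation: [-3.141, 0.028, -0.0]
force: [0.6, 0.4, -1.8]
opening: 0.0236
gripper_force: 50.0
```

Emit:
{"method": "play_rows", "body": {"deltas": [0, -10, 0, 0, 15, 0, 0, 0, 0, 15, 0, 0, 0, 0, 15, 0, 0, 0, 0, 15]}}

```text
t: 12.7
tool_pos: [0.5298, 0.1919, 0.1666]
orientation: [3.141, -0.031, -0.0]
force: [0.0, -0.4, -0.8]
opening: 0.0238
gripper_force: 50.0
```

```bash
python3 rel.py 528 196 -1.15; python3 - <<'E'
from m import *
c=shot("top"); o,b=masks(c)
m=np.zeros_like(o); m[150:270,430:500]=o[150:270,430:500]
for k in blobs(m,5): print("tub",cv2.minAreaRect(k),cv2.contourArea(k))
m=np.zeros_like(o); m[175:252,318:437]=o[175:252,318:437]; print("step orange px",(m>0).sum())
a=cv2.resize(c["pixels"][150:265,420:510],None,fx=4,fy=4,interpolation=cv2.INTER_CUBIC)
s=shot("scene"); d=cv2.resize(s["pixels"][120:320,240:360],None,fx=2.3,fy=2.3)
im=np.zeros((460,640,3),np.uint8); im[:,:360]=a; im[:,360:636]=d; cv2.imwrite("pics/s7.png",cv2.convertScaleAbs(im,alpha=1.4))
E
```

```text
t 12.7 tcp [529.8 191.9 166.6] yaw -1.13 shift [-1.8 -4.  -0. ] turn 0.02 F [ 0.  -0.4 -0.8] op 23.8 gf 50.0 tilt z [-0.    -0.001 -1.   ]
tub ((450.4959411621094, 213.05526733398438), (21.902956008911133, 47.3148193359375), 4.23639440536499) 593.5
step orange px 0
```

View pics/s7.png

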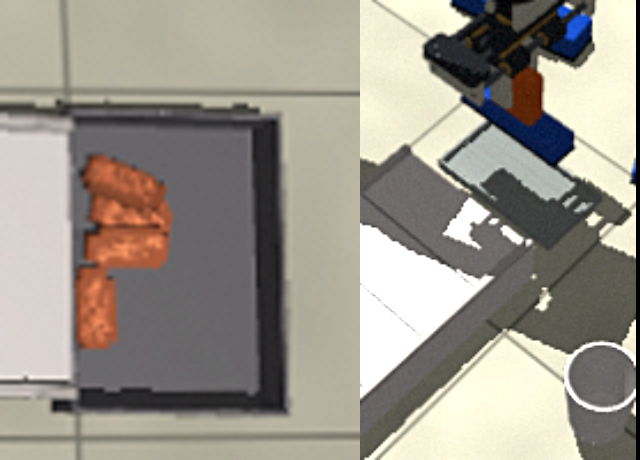

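All four chips are in the tub (crop (125,175), (125,210), (128,246), (97,308)), with no orange left on the step. Lowering the scraper into the dish.

Emit:
{"method": "play_rows", "body": {"deltas": [-1, -4, 15, 0, 15, -1, 0, 22, 0, 15, 0, 0, 22, 0, 15, 0, 0, 20, 0, 15, 0, 0, 14, 0, 15, 0, 0, 10, 0, 15, 0, 0, 6, 0, 15, 0, 0, 2, 0, 15, 0, 0, 0, 0, 15, 0, 0, 0, 0, 15]}}

```text
t: 13.63
tool_pos: [0.5283, 0.1978, 0.0569]
orientation: [-3.141, 0.029, -0.002]
force: [0.1, -0.1, -1.7]
opening: 0.0237
gripper_force: 50.0
```

Emit:
{"method": "play_rows", "body": {"deltas": [0, 0, 1, 0, 15, 0, 0, 1, 0, 15, 0, 0, 1, 0, 15, 0, 0, 0, 0, 15, 0, 0, 0, 0, 15]}}

```text
t: 14.05
tool_pos: [0.5275, 0.1978, 0.0529]
orientation: [3.141, -0.029, -0.0]
force: [-0.3, -0.5, -1.6]
opening: 0.024
gripper_force: 50.0
```

```bash
python3 rel.py 528 196 -1.15
```

```text
t 14.05 tcp [527.5 197.8  52.9] yaw -1.04 shift [0.5 1.8 0. ] turn 0.11 F [-0.3 -0.5 -1.6] op 24.0 gf 50.0 tilt z [-0. -0. -1.]
```

Emit:
{"method": "play_rows", "body": {"deltas": [0, 0, 0.7, 0, 15, 0, 0, 0.7, 0, 15, 0, 0, 0.3, 0, 15, 0, 0, 0, 0, 15, 0, 0, 0, 0, 15]}}

```text
t: 14.47
tool_pos: [0.5277, 0.1978, 0.0515]
orientation: [-3.141, 0.029, -0.0]
force: [-2.1, -0.7, 3.3]
opening: 0.0238
gripper_force: 50.0
```

Contact with the dish floor; releasing and rising.

Emit:
{"method": "play_rows", "body": {"deltas": [0, 0, 0, 0, 26, 0, 0, 0, 0, 32, 0, 0, 0, 0, 45, 0, 0, 0, 0, 70, 0, 0, 0, 0, 85, 0, 0, 0, 0, 85, 0, 0, 0, 0, 85, 0, 0, 0, 0, 85, 0, 0, 0, 0, 85, 0, 0, 0, 0, 85]}}

```text
t: 15.3
tool_pos: [0.5275, 0.1978, 0.0511]
orientation: [3.141, -0.029, -0.0]
force: [-0.6, -0.1, 0.2]
opening: 0.0805
gripper_force: 0.0
```

Emit:
{"method": "play_rows", "body": {"deltas": [0, 0, -5, 0, 85, 0, 0, -20, 0, 85, 0, 0, -30, 0, 85, 0, 0, -30, 0, 85, 0, 0, -30, 0, 85, 0, 0, -30, 0, 85, 0, 0, -25, 0, 85, 0, 30, 0, 0, 85, 0, 30, 0, 0, 85, 0, 30, 0, 0, 85]}}

```text
t: 16.13
tool_pos: [0.5261, 0.1073, 0.2225]
orientation: [-3.141, 0.026, -0.003]
force: [0.0, -0.3, 0.3]
opening: 0.085
gripper_force: 0.0
```

Emit:
{"method": "play_rows", "body": {"deltas": [0, 30, 0, 0, 85, 0, 30, 0, 0, 85, 0, 30, 0, 0, 85, 0, 30, 0, 0, 85, 0, 30, 0, 0, 85, 0, 20, 0, 0, 85, 0, 0, 0, 0, 85, 0, 0, 0, 0, 85, 0, 0, 0, 0, 85, 0, 0, 0, 0, 85]}}

```text
t: 16.97
tool_pos: [0.5229, -0.0612, 0.2213]
orientation: [-3.141, 0.027, -0.0]
force: [0.3, 0.7, -0.3]
opening: 0.0848
gripper_force: 0.0
```

```bash
python3 rel.py 528 196 -1.15; python3 - <<'E'
from m import *
c=shot("scene"); cv2.imwrite("pics/s8.png",c["pixels"])
o,b=masks(c)
for k in blobs(b):
    r=cv2.minAreaRect((plane(c,k.reshape(-1,2),.034)[:,:2]*1000).astype(np.float32)); print(r)
E
```

```text
t 16.97 tcp [522.9 -61.2 221.3] yaw -0.99 shift [ 7.000e-01 -2.572e+02  1.000e-01] turn 0.16 F [ 0.3  0.7 -0.3] op 84.8 gf 0.0 tilt z [ 0.  0. -1.]
((532.05712890625, 188.75392150878906), (45.65443801879883, 148.23458862304688), 88.6513442993164)
((625.961181640625, 320.8401794433594), (26.077533721923828, 109.68726348876953), 24.570886611938477)
((358.1778259277344, 385.8969421386719), (205.68161010742188, 73.44973754882812), 8.215214729309082)
```

View pics/s8.png

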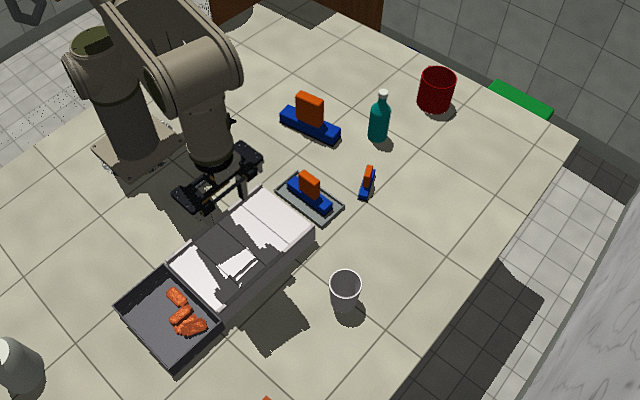

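The scraper stands upright in the dish at (310,190), the chips are in the tub around (185,315), and the cup (345,287) and bottle (379,120) are unmoved. Handing in.

```bash
python3 -c "
from plant import robot
print(robot.close_job())"
```

```text
the job is handed in; nothing more can be done
None
```

I wiped all four chips into the tub with the middle scraper, stood it upright back in the dish and let go, left the cup and bottle where they were, and handed the job in at about 17 s; no verdict was returned.

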